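# Re-arm the bench dimmer and set its lever

### The arm

A 6-joint arm with a two-finger parallel gripper is mounted at the origin on the work surface. World frame = base frame: x ahead of the robot, y to its left, z up, the work surface at z = 0. Lengths are in mm, angles in degrees, forces in N, time in s.
With the tool pointing down it reaches from about 300 to 850 mm from the base axis. Payload 4.2 kg.
Tool frame: the origin (TCP) lies midway between the tips of the shut fingers; the grasp point (between the pads) lies 19 mm behind it (env.hold_point_z is the z of the grasp point in the tool frame, in mm); z points along the fingers, y is the direction in which the jaws open and shut (so a half turn about z gives the same grasp; the last joint's range is limited). The gripper opens to 91 mm and grips with 3 to 60 N. Pads are 32 mm wide; open, the fingers measure 118 mm over their backs; the gripper's body (76 mm by 178 mm) begins 60 mm behind the grasp point.
Start: joints at [-72.25, 18.312, 89.639, -0, 72.044, -1.146], TCP at [186.219, -544.027, 213.976] pointing down, gripper open.
Joint ranges: [-177.97, 177.97], [-48.28, 115.42], [12.27, 149.76], [-77.06, 257.06], [2.81, 150.46], [-146.56, 146.56]. Speed limits (degrees/s): [147.25, 147.25, 180, 180, 180, 180].

### API

Orientations are given as [roll, pitch, yaw] about the fixed x, y, z axes, in that order (R = Rz(yaw) Ry(pitch) Rx(roll)).
In Python, from workcell import env, grab_frame, camera_params, spotter gives the robot as it stands. The module is installed in compiled form; this text tells all that it offers.
- The arm moves only by the shell command python3 -m jog 'ROWS' [FORCE]. ROWS is text: rows parted by semicolons, each of 7 numbers parted by spaces: the turn, a rotation vector about the world's x, y, z in units of 5 degrees (1.0 is 5 degrees), then the shift along the world's x, y, z in units of 25 mm (1.0 is 25 mm), then the opening, from 0 (shut) to 1 (fully open). A call has 1 to 5 rows; each row is the pose to reach, as a shift and turn from the pose commanded when the call began; what a row does not reach only later rows make up. A row lasts 1/8 s, in which the tool goes at most 62.5 mm and 10.7 degrees, less where a joint would pass 70% of its speed; a pose out of reach is approached as far as the arm can. A call with a gripper value outside its range is refused whole. The fingers move at their own pace and stop on an object; FORCE is the grip in N (left out, the last holds). Time passes only in rows, so rows that repeat a pose let the fingers close. It gives the time, the measured TCP pose, the force and the opening at its end, in the units of the state.
- env.state(): the state, without advancing time (a new reading comes with each control period).
- grab_frame(name): name is "side" or "top"; returns the picture (480x640x3 uint8, red, green, blue); there is no depth.
- camera_params(name): a dict with "K" (3x3 intrinsics, pixels), "rvec" (rotation vector, rad) and "tvec" (3), from world to camera coordinates, as OpenCV has them. Camera axes: x right, y down, z forward; pixel columns grow to the right and rows downward; lengths in mm; the calibration is good to about 2 mm. A picture is of the moment at which its call begins. camera_params takes no time and is no camera call.
- env.job_done(): hands the job in, once; it reports no verdict.
Trained networks look in the newest picture that a camera, given by its name, has taken for a name from the list of things; names that differ only in an ending like _2 or _b are one class to them, and where a whole thing is asked for, a point or a joint stands for the part that bears it (a point fixed in the world has none). Each returns a list of dicts, best first, with "conf" (0 to 1); they miss things now and then, are a little off and sometimes report something else, mostly with a low value. They report only what shows in the picture. A call takes as long as a camera call. They do not tell look-alikes from the thing itself.
- spotter.look_for(query, camera): "box" ([left, top, width, height] in pixels, round what is visible of it).
- spotter.trace(query, camera): "region" (480x640 bool, what is visible of it) and "box" ([left, top, width, height] in pixels, round what is visible of it).
The state is a dict: "time_s": time; "qpos": joint angles; "qvel": joint speeds; "effort": joint torques, N m; "ee_pos": TCP position; "ee_rot": TCP orientation; "force": force on the tool from outside, world axes, zero at the start; "torque": the same for the moment, N m; "gripper_width": finger opening in mm.
Only numpy, scipy, OpenCV 4.12 (cv2) and the standard library are available. Lean on these libraries where they do the work, as an engineer would, in place of code of your own. Each camera call takes 0.05 s, during which the arm holds its last target. There are 200 camera calls.

### The job

The school bench's dimmer has tripped and its dial is littered with metal offcuts. Grip the scraper block and sweep all four offcuts off the dial plate onto the bench (with the block, not your fingers or the lever); then re-arm the dimmer by pushing its red-handled lever clockwise, fully home, and holding it for about half a second so that the sprung zero stop clearly gives, without forcing it; then push the lever back until its arm lies along the green stripe and leave it there. Finish with the scraper standing on the bench, and do not disturb the battery pack or the beaker.

Things in the scene. Friction and masses are not known exactly. Their poses are not given: they have to be found in the camera images.
- dial: White rectangular dial plate of the bench dimmer, fixed, 190 x 280 x 10 mm. Origin: on its underside below the lever's pivot; z up. The plate spans x -130 to +60 mm and y -140 to +140 mm in its own frame; its front edge (x = -130 mm) faces the robot. Top face 10 mm above the bench
- mark: Flat green stripe printed on the dial, 95 x 8 mm, pointing out from the pivot (30 to 130 mm out). Origin on the pivot axis on the dial's top face; its x axis points outward along the stripe. This is the commanded lever direction
- lever: Lever swinging about a vertical pivot over the dial: black hub 40 mm across, top 38 mm above bench; aluminium arm 16 mm wide, 124 mm long, top 30 mm above bench. Origin on the pivot axis, x outward along the arm, z up. Stays where left; 2 N at the handle moves it. Range 2.5 rad; clockwise (seen from above) end stop: arm roughly along the dial's +y, up to 10 degrees off, to be found by feel
- lever_handle (a point): Middle of the upright round red handle at the end of the lever, 18 mm across, 118 mm out from the pivot, from 29 to 76 mm above the bench; the point is 58 mm above the bench
- reset (a joint): The sprung zero stop inside the hub, in rad: 0 at rest, grows to 0.05 as the lever is pressed clockwise into it. Starts to give at about 5 N at the handle, is pressed enough to re-arm beyond 0.025 (about 7.5 N), bottoms hard at 0.05 (about 9.5 N). Springs back when let go. Its reading is coarse: better felt by force
- scraper: Scraper block standing on its edge: pale wooden foot 22 x 90 x 24 mm (x, y, z), above it a blue grip 18 x 70 mm up to 68 mm. Origin: centre of its underside; the wide faces look along its x
- battery: Bystander: black and green battery pack, 70 x 50 x 48 mm. Origin: centre of underside
- beaker: Bystander: empty glass beaker, 68 mm across, 85 mm high. Origin: centre of underside
- chip0: Loose metal offcut on the dial, brass, 17 x 13 x 9 mm. Origin: centre of its underside
- chip1: Loose metal offcut on the dial, copper, 15 x 13 x 9 mm. Origin: centre of its underside
- chip2: Loose metal offcut on the dial, dark steel, 16 x 12 x 9 mm. Origin: centre of its underside
- chip3: Loose metal offcut on the dial, brass, 14 x 14 x 9 mm. Origin: centre of its underside
Mind the look-alikes: they are no part of the job. What is meant by the scraper is not pink, and is the larger of those in its own colour.

How it is judged (in metres and radians):
On the way, in this order (a step that is already met when the one before it is completed fails the run):
1. all four offcuts are off the dial plate ((x of chip0 in the frame of dial below -0.13 m or x of chip0 in the frame of dial above 0.06 m or y of chip0 in the frame of dial below -0.14 m or y of chip0 in the frame of dial above 0.14 m) and height (world z) of each of chip0, chip1, chip2, chip3 above -0.05 m and (x of chip1 in the frame of dial below -0.13 m or x of chip1 in the frame of dial above 0.06 m or y of chip1 in the frame of dial below -0.14 m or y of chip1 in the frame of dial above 0.14 m) and (x of chip2 in the frame of dial below -0.13 m or x of chip2 in the frame of dial above 0.06 m or y of chip2 in the frame of dial below -0.14 m or y of chip2 in the frame of dial above 0.14 m) and (x of chip3 in the frame of dial below -0.13 m or x of chip3 in the frame of dial above 0.06 m or y of chip3 in the frame of dial below -0.14 m or y of chip3 in the frame of dial above 0.14 m)), for 0.2 s.
2. the lever is pressed into its sprung zero stop (value of joint reset above 0.025 rad), for 0.2 s.
At the end, for the whole second after the job is handed in: All four offcuts lie off the dial plate (their centres beyond its edges) and not on the floor; the lever's arm lies within 0.06 rad of the green stripe and is at rest, the zero stop sprung back; the scraper stands upright (within 0.15 rad) on the bench itself, at rest (all of step 1 and angle between the x axis of lever and the x axis of mark, either way round below 0.06 rad and angular speed of lever below 0.05 rad/s and value of joint reset below 0.01 rad and height (world z) of scraper between -0.02 and 0.006 m and angle between scraper's own z axis and vertical below 0.15 rad and linear speed of scraper below 0.02 m/s); the robot touches nothing.
It fails at once if the lever is forced (more than 30 N on it) (contact force between lever and anything else above 30 N).
It fails at once if an offcut is pushed with the fingers or the lever instead of the block (more than 1 N) (contact force between any of the fingers, lever and chip0 above 1 N or contact force between any of the fingers, lever and chip1 above 1 N or contact force between any of the fingers, lever and chip2 above 1 N or contact force between any of the fingers, lever and chip3 above 1 N).
It fails at once if the battery pack or the beaker is moved more than 30 mm (distance of any of battery, beaker from where it was at the start of the episode above 0.03 m).
It also fails if it takes over 72 s, if anything falls off the work surface, if the arm or the gripper's body presses on something with over 40 N, if the wrist force passes 120 N, or if a joint passes its speed limit or range.

## Working session

There is one attempt and no reset: what is moved stays moved. The work goes in short steps, Python scripts to look and compute and a shell command to move; the robot and the scene stay as the last step left them, time stands still between calls to the robot, and variables do not carry over. Pictures are saved under pics/ and viewed, about 8 in all and at most 12, crops included, and the job is handed in when it is done.

```bash
mkdir -p pics
cat > h.py <<'E'
import numpy as np, cv2
from workcell import env, grab_frame, camera_params, spotter
def cam(n):
    p=camera_params(n); R=cv2.Rodrigues(np.array(p["rvec"],float))[0]; return np.array(p["K"],float),R,np.array(p["tvec"],float).ravel()
def ground(n,uv,z):
    K,R,t=cam(n); uv=np.atleast_2d(uv).astype(float)
    d=(R.T@np.linalg.inv(K)@np.c_[uv,np.ones(len(uv))].T).T; c=-R.T@t
    return c+d*((z-c[2])/d[:,2])[:,None]
def proj(n,P):
    K,R,t=cam(n); q=(K@(R@np.atleast_2d(P).T+t[:,None])).T; return q[:,:2]/q[:,2:]
def tri(a,ua,b,ub):
    A=[]
    for n,u in((a,ua),(b,ub)):
        K,R,t=cam(n); P=K@np.c_[R,t]; A+=[u[0]*P[2]-P[0],u[1]*P[2]-P[1]]
    X=np.linalg.svd(np.array(A)/np.linalg.norm(A,axis=1)[:,None])[2][-1]; return X[:3]/X[3]
def save(n,f,box=None,s=1):
    im=grab_frame(n)
    if box: im=im[box[1]:box[3],box[0]:box[2]]
    cv2.imwrite("pics/"+f,cv2.resize(im[:,:,::-1],None,fx=s,fy=s,interpolation=cv2.INTER_CUBIC))
E
python3 - <<'E'
from h import *
for n in("side","top"):
    save(n,n+"0.png")
    K,R,t=cam(n);print(n,(-R.T@t).round(),R[2].round(2),K[0,0])
    for q in("scraper","dial","mark","lever","lever_handle","battery","beaker","chip0","chip1","chip2","chip3"):
        for d in spotter.trace(q,n)[:4]:
            m=d["region"].astype(np.uint8); y,x=np.nonzero(m)
            r=cv2.minAreaRect(np.c_[x,y].astype(np.float32))
            print(q,round(d["conf"],2),[int(v) for v in d["box"]],"cen",x.mean().round(1),y.mean().round(1),"rect",np.round(cv2.boxPoints(r)).astype(int).tolist())
print(env.state())
E
```

```text
side [ 210.  998. 1138.] [ 0.22 -0.66 -0.72] 620.829897995555
scraper 0.86 [354, 153, 22, 36] cen 365.8 169.8 rect [[346, 177], [372, 151], [385, 164], [359, 190]]
scraper 0.63 [365, 128, 21, 35] cen 376.8 144.4 rect [[360, 139], [373, 127], [395, 151], [382, 163]]
scraper 0.5 [394, 174, 8, 25] cen 399.3 187.8 rect [[396, 174], [403, 174], [403, 201], [396, 201]]
dial 0.56 [268, 198, 83, 86] cen 310.7 243.5 rect [[268, 281], [273, 197], [353, 202], [348, 286]]
dial 0.26 [319, 247, 12, 4] cen 324.4 248.8 rect [[318, 246], [318, 245], [329, 251], [329, 251]]
mark 0.5 [316, 244, 25, 12] cen 331.1 251.7 rect [[311, 246], [312, 243], [343, 255], [342, 258]]
lever 0.8 [291, 209, 57, 32] cen 317.8 228.5 rect [[289, 228], [346, 209], [352, 226], [294, 245]]
lever_handle 0.88 [292, 209, 56, 32] cen 316.4 228.9 rect [[288, 227], [346, 210], [351, 227], [293, 244]]
battery 0.64 [311, 362, 30, 36] cen 326.5 382.0 rect [[305, 372], [331, 359], [347, 392], [322, 405]]
beaker 0.7 [185, 302, 36, 50] cen 203.6 329.3 rect [[182, 313], [213, 302], [228, 347], [197, 357]]
chip0 0.55 [315, 261, 8, 6] cen
[... 2668 characters left out ...]
, 253], [307, 253], [307, 261], [300, 261]]
{'time_s': 1.2, 'qpos': array([-7.22503587e+01,  1.83129555e+01,  8.96399070e+01,  1.73954832e-03,
        7.20435832e+01, -1.14678644e+00]), 'qvel': array([-0.02225282, -0.02552787, -0.00675635, -0.0510563 , -0.03523681,
        0.04423111]), 'effort': array([ 2.54469996e-04, -4.12359560e+01, -2.32232630e+01,  7.29026645e-02,
        3.80224746e-02, -5.90858775e-06]), 'ee_pos': array([ 186.22411396, -544.0222731 ,  213.95917742]), 'ee_rot': array([ 1.79996413e+02, -1.58338495e-03,  1.88958915e+01]), 'force': array([-0.42134421,  0.08072058,  0.32895961]), 'torque': array([ 0.02001941, -0.00184468,  0.02798803]), 'gripper_width': 91.18363903533145}
```

View pics/top0.png

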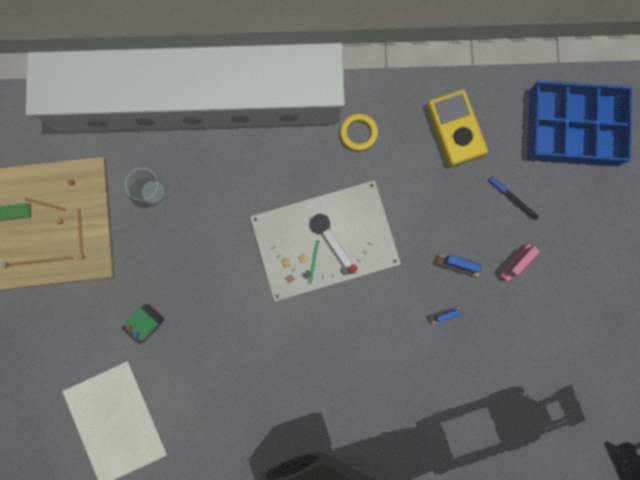

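View pics/side0.png

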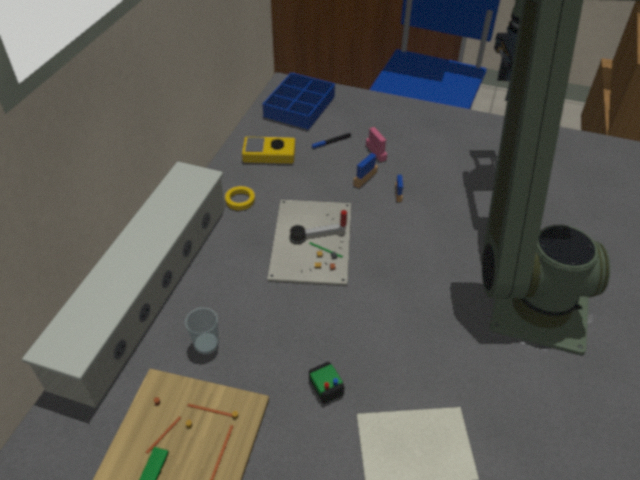

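The top view shows the larger blue scraper at about (459,264). The smaller blue and the pink ones are the decoys. The offcuts are near (286,262), (303,258), (290,279) and (307,275), the pivot is near (319,223), and the red handle near (352,269).

Run:
```python
from h import *
c=ground("top",[(249,216),(376,181),(401,264),(275,300)],10);print("dial corners",c.round(0).tolist())
im={n:grab_frame(n) for n in("top","side")}
def mask(n,box,lo,hi):
    x0,y0,x1,y1=box;h=cv2.cvtColor(im[n][y0:y1,x0:x1],cv2.COLOR_RGB2HSV);m=cv2.inRange(h,lo,hi)
    k,l,s,ce=cv2.connectedComponentsWithStats(m);i=1+np.argmax(s[1:,4]);y,x=np.nonzero(l==i)
    return np.c_[x+x0,y+y0].astype(np.float32)
B=((105,110,60),(125,255,255));
t=mask("top",(430,245,490,285),*B);s=mask("side",(350,145,385,185),*B)
print("blue top",t.mean(0),cv2.minAreaRect(t),"side",s.mean(0))
print("tri blue",tri("top",t.mean(0),"side",s.mean(0)).round(1))
bp=cv2.boxPoints(cv2.minAreaRect(t));print(ground("top",bp,60).round(1).tolist())
G=((40,80,50),(85,255,255))
g=mask("top",(300,230,330,290),*G);r=cv2.boxPoints(cv2.minAreaRect(g));print("mark",ground("top",r,10).round(1).tolist())
R=((0,130,70),(9,255,255))
a=mask("top",(335,255,365,280),*R);b=mask("side",(335,203,352,230),*R)
print("handle",a.mean(0),b.mean(0),tri("top",a.mean(0),"side",b.mean(0)).round(1))
p=ground("top",[(319.5,223)],38);print("hub",p.round(1))
print("chips",ground("top",[(286,262),(303.5,258),(290,278.5),(307,274.5)],19).round(1).tolist())
v=[]
for n,bx in(("top",(240,170,410,305)),("top",(425,235,495,330)),("side",(255,190,365,290))):
    v.append(cv2.resize(im[n][bx[1]:bx[3],bx[0]:bx[2],::-1],(400,300),interpolation=cv2.INTER_CUBIC))
cv2.imwrite("pics/crop1.png",np.vstack([np.hstack(v[:2]),np.hstack([v[2],v[2]*0])]))
```

```text
dial corners [[624.0, 132.0, 10.0], [692.0, -142.0, 10.0], [512.0, -188.0, 10.0], [444.0, 81.0, 10.0]]
blue top [463.07452 263.5    ] ((463.25, 263.75), (35.73373031616211, 9.486831665039062), 18.43494987487793) side [365.87878 164.5947 ]
tri blue [ 507.  -309.2   49.1]
[[508.3, -269.6, 60.0], [526.4, -276.6, 60.0], [501.3, -344.0, 60.0], [483.2, -336.8, 60.0]]
mark [[480.0, 9.7, 10.0], [566.8, -8.3, 10.0], [565.8, -13.1, 10.0], [479.0, 4.9, 10.0]]
handle [352.5 268.5] [343.3095 216.4762] [502.7 -82.1  59.1]
hub [[600.5 -18.2  38. ]]
chips [[522.8, 54.8, 19.0], [530.0, 17.8, 19.0], [487.8, 47.3, 19.0], [495.1, 11.4, 19.0]]
```

View pics/crop1.png

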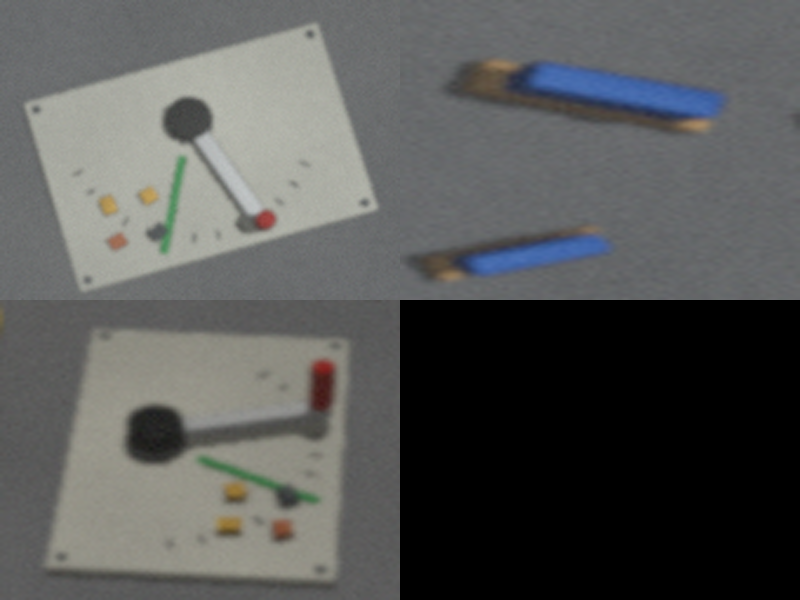

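Crops: the scraper is the upper blue block. The four offcuts sit left of the lever in front of the hub, and the steel one touches the stripe. I estimate the scraper at (505,-306) with its long axis at 69.5°, the pivot at (601,-19), the stripe at 168° and the dial yaw at about 15°.

```bash
python3 -m jog '0 0 2 2 1.5 -0.5 1; 0 0 4 4 3 -1 1; 0 0 6 6 4.5 -1.5 1; 0 0 8 8 6 -2 1; 0 0 10.1 10 7.5 -2 1'; python3 -m jog '0 0 0 1.5 1 0 1; 0 0 0 2.75 2 0 1; 0 0 0 2.75 2 0 1; 0 0 0 2.75 2 0 1'
python3 - <<'E'
from h import *
s=env.state();print(s["ee_pos"],s["ee_rot"],s["time_s"],s["force"])
save("top","top1.png",(380,180,540,330),4)
E
```

```text
time_s: 1.92
ee_pos: [433.3, -357.8, 163.2]
ee_rot: [-179.9, -0.0, 69.7]
force: [-0.4, -0.5, 0.1]
gripper_width: 91.3
time_s: 2.42
ee_pos: [500.6, -309.6, 163.9]
ee_rot: [-180.0, 0.0, 69.4]
force: [0.6, -0.2, -0.6]
gripper_width: 91.0
[ 500.58344877 -309.61738189  163.90672087] [-1.79964586e+02  2.44818328e-02  6.94122610e+01] 2.425 [ 0.60350287 -0.21783429 -0.56214636]
```

View pics/top1.png

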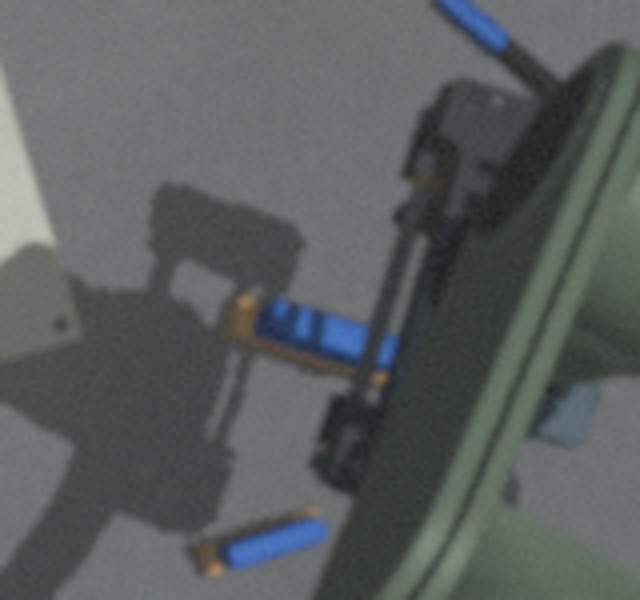

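The open jaws straddle the scraper at crop (320,330), and the small decoy is clear of them. Descend and grip.

```bash
python3 -m jog '0 0 0 0.15 0.12 -2 1; 0 0 0 0.15 0.12 -4 1; 0 0 0 0.15 0.12 -5.3 1; 0 0 0 0.15 0.12 -5.3 1'; python3 -m jog '0 0 0 0 0 0 0; 0 0 0 0 0 0 0; 0 0 0 0 0 0 0; 0 0 0 0 0 0 0;0 0 0 0 0 0 0' 45;  python3 -m jog '0 0 0 0 0 0 0;0 0 0 0 0 1.6 0;0 0 0 0 0 3.2 0;0 0 0 0 0 3.2 0'
```

```text
time_s: 2.98
ee_pos: [502.2, -306.3, 29.4]
ee_rot: [-179.7, -0.1, 69.3]
force: [0.5, -0.4, 0.7]
gripper_width: 91.2
time_s: 3.6
ee_pos: [504.9, -306.4, 31.8]
ee_rot: [180.0, 0.0, 69.4]
force: [-0.5, 0.2, 0.7]
gripper_width: 43.5
time_s: 4.1
ee_pos: [506.8, -307.7, 114.9]
ee_rot: [179.6, 0.1, 69.4]
force: [-0.3, -0.3, 0.2]
gripper_width: 3.9
```

The fingers need about 1 s to close, so I lifted too early. Checking that the scraper is undisturbed while I reopen.

```bash
python3 -m jog '0 0 0 0 0 1 1; 0 0 0 0 0 1 1; 0 0 0 0 0 1 1;0 0 0 0 0 1 1;0 0 0 0 0 1 1'; python3 -m jog '0 0 0 0 0 0 1; 0 0 0 0 0 0 1; 0 0 0 0 0 0 1;0 0 0 0 0 0 1;0 0 0 0 0 0 1'
python3 - <<'E'
from h import *
t=grab_frame("top")[200:310,400:540];s=grab_frame("side")[120:220,320:430]
cv2.imwrite("pics/c2.png",np.hstack([cv2.resize(a[:,:,::-1],(400,380),interpolation=cv2.INTER_CUBIC) for a in(t,s)]))
E
```

```text
time_s: 4.72
ee_pos: [504.5, -306.2, 135.7]
ee_rot: [-179.9, -0.0, 69.4]
force: [0.2, -0.4, -0.2]
gripper_width: 51.5
time_s: 5.35
ee_pos: [504.9, -306.4, 136.6]
ee_rot: [180.0, 0.0, 69.4]
force: [0.0, -0.4, -0.1]
gripper_width: 91.0
```

View pics/c2.png

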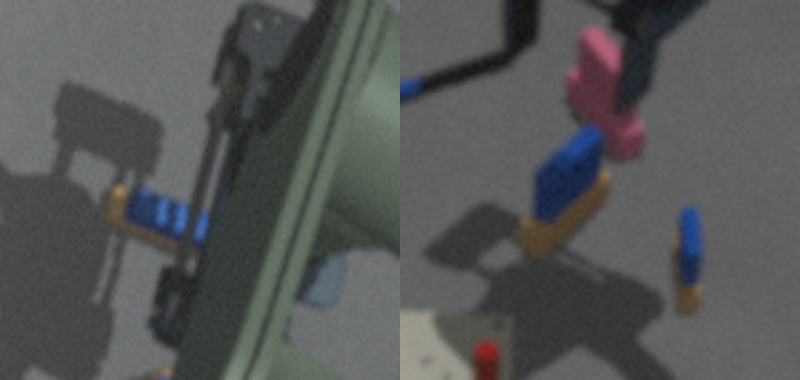

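The scraper still stands upright where it was, with the jaws either side. Descend again and wait for the grip this time.

```bash
python3 -m jog '0 0 0 0 0 -2 1; 0 0 0 0 0 -4 1; 0 0 0 0 0 -4.25 1; 0 0 0 0 0 -4.25 0;0 0 0 0 0 -4.25 0' 45; python3 -m jog '0 0 0 0 0 0 0; 0 0 0 0 0 0 0; 0 0 0 0 0 0 0; 0 0 0 0 0 0 0;0 0 0 0 0 0 0';  python3 -m jog '0 0 0 0 0 0 0; 0 0 0 0 0 0 0; 0 0 0 0 0 0 0; 0 0 0 0 0 0 0;0 0 0 0 0 0 0'
```

```text
time_s: 6.08
ee_pos: [506.3, -307.4, 32.5]
ee_rot: [179.8, 0.0, 69.4]
force: [0.7, 0.5, 0.9]
gripper_width: 74.2
time_s: 6.7
ee_pos: [504.8, -306.4, 30.2]
ee_rot: [-180.0, -0.0, 69.4]
force: [-0.0, -0.3, 0.3]
gripper_width: 24.2
time_s: 7.32
ee_pos: [504.9, -306.5, 30.3]
ee_rot: [180.0, 0.0, 69.4]
force: [0.6, -0.4, -0.2]
gripper_width: 17.6
```

```bash
python3 -m jog '0 0 0 0 0 1.5 0; 0 0 0 0 0 3 0; 0 0 0 0 1 4.2 0; 0 0 1.5 0.4 3 4.2 0;0 0 3 0.8 5 4.2 0'; python3 -m jog '0 0 1.5 0.4 2 0 0; 0 0 3 0.8 4 0 0; 0 0 4.1 1.2 6 0 0; 0 0 4.1 1.35 8 0 0; 0 0 4.1 1.35 9.1 0 0';python3 -m jog '0 0 0 0 0 0 0; 0 0 0 0 0 0 0;0 0 0 0 0 0 0'
python3 - <<'E'
from h import *
s=env.state();print(s["ee_pos"],s["ee_rot"],s["qpos"],s["force"])
t=grab_frame("top")[170:310,240:410];s=grab_frame("side")[190:300,250:380]
cv2.imwrite("pics/c3.png",np.hstack([cv2.resize(a[:,:,::-1],(400,360),interpolation=cv2.INTER_CUBIC) for a in(t,s)]))
E
```

```text
time_s: 7.95
ee_pos: [524.5, -180.3, 135.5]
ee_rot: [-180.0, -0.0, 84.6]
force: [0.7, 0.1, -1.2]
gripper_width: 17.9
time_s: 8.57
ee_pos: [558.0, 48.4, 134.8]
ee_rot: [-179.9, -0.0, 105.0]
force: [0.3, -0.4, -1.5]
gripper_width: 17.8
time_s: 8.95
ee_pos: [558.4, 44.9, 135.2]
ee_rot: [-180.0, 0.0, 104.8]
force: [0.7, -0.0, -1.6]
gripper_width: 17.5
[558.43431572  44.90044633 135.21863415] [-1.79979625e+02  1.33642492e-02  1.04814580e+02] [ 3.43099590e+00  2.05146557e+01  9.84013394e+01 -1.95583854e-02
  6.11013427e+01 -1.13741276e+01] [ 0.68313306 -0.02296105 -1.56480614]
```

View pics/c3.png

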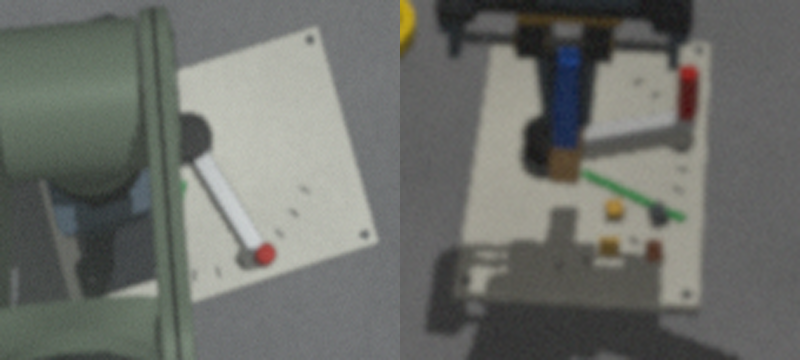

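The scraper is held upright in the jaws, and the offcuts lie ahead of it towards the robot. Lower it onto the plate, then sweep.

```bash
python3 -m jog '0 0 0 0 0.05 -1.5 0; 0 0 0 0 0.05 -3 0; 0 0 0 0 0.05 -3.65 0; 0 0 0 0 0.05 -3.74 0; 0 0 0 0 0.05 -3.74 0'
python3 - <<'E'
from h import *
s=env.state();print(s["ee_pos"],s["force"])
E
```

```text
time_s: 9.68
ee_pos: [559.6, 47.2, 42.8]
ee_rot: [179.9, 0.0, 104.9]
force: [-0.2, 0.8, -1.2]
gripper_width: 18.0
[559.59815863  47.21488299  42.82402059] [-0.23630349  0.80830325 -1.21812434]
```

```bash
python3 -m jog '0 0 0 -0.35 -0.09 0 0; 0 0 0 -0.7 -0.19 0 0; 0 0 0 -1.05 -0.28 0 0; 0 0 0 -1.4 -0.38 0 0; 0 0 0 -1.75 -0.47 0 0'; python3 -m jog '0 0 0 -0.35 -0.09 0 0; 0 0 0 -0.7 -0.19 0 0; 0 0 0 -1.05 -0.28 0 0; 0 0 0 -1.4 -0.38 0 0; 0 0 0 -1.75 -0.47 0 0'; python3 -m jog '0 0 0 -0.35 -0.09 0 0; 0 0 0 -0.7 -0.19 0 0; 0 0 0 -1.05 -0.28 0 0; 0 0 0 -1.3 -0.35 0 0; 0 0 0 -1.3 -0.35 0 0'
python3 - <<'E'
from h import *
s=env.state();print(s["ee_pos"],s["force"])
t=grab_frame("top")[170:320,230:410];s=grab_frame("side")[190:310,250:400]
cv2.imwrite("pics/c4.png",np.hstack([cv2.resize(a[:,:,::-1],(400,360),interpolation=cv2.INTER_CUBIC) for a in(t,s)]))
E
```

```text
time_s: 10.3
ee_pos: [514.3, 35.4, 41.9]
ee_rot: [180.0, 0.0, 104.9]
force: [0.1, 0.7, -1.9]
gripper_width: 17.8
time_s: 10.92
ee_pos: [470.4, 23.6, 41.8]
ee_rot: [-180.0, -0.0, 104.9]
force: [0.7, 1.3, -2.0]
gripper_width: 17.9
time_s: 11.55
ee_pos: [438.0, 14.9, 41.8]
ee_rot: [-180.0, -0.0, 104.9]
force: [0.4, -0.9, -1.7]
gripper_width: 17.7
[437.99290454  14.94220243  41.81533963] [ 0.40309744 -0.8900197  -1.66003592]
```

View pics/c4.png

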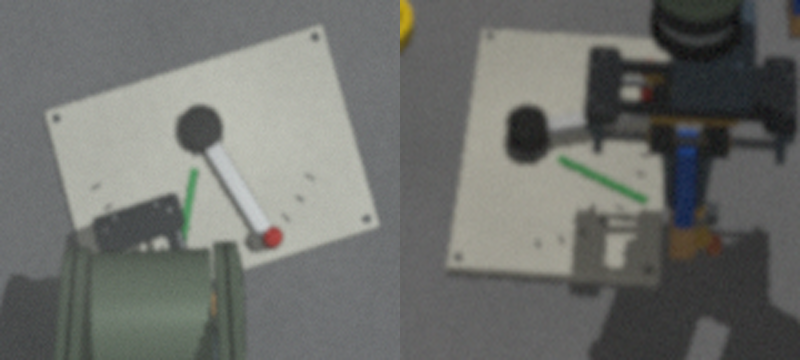

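The plate's visible area is clear, with the offcuts seen only by the block off the front edge. Carry the scraper back to its old spot and stand it there.

```bash
python3 -m jog '0 0 0 0 0 1.5 0; 0 0 0 0 0 3 0; 0 0 0 0 -1 3.75 0; 0 0 -1.5 0.4 -3 3.75 0;0 0 -3 0.8 -5 3.75 0'; python3 -m jog '0 0 -1.5 0.4 -2 0 0; 0 0 -3 0.8 -4 0 0; 0 0 -4.1 1.2 -6 0 0; 0 0 -4.1 1.88 -7.8 0 0; 0 0 -4.1 1.88 -7.8 0 0';python3 -m jog '0 0 0 0 0 0 0; 0 0 0 0 0 -2 0; 0 0 0 0 0 -3.6 0;0 0 0 0 0 -4 0;0 0 0 0 0 -4 0'
python3 - <<'E'
from h import *
s=env.state();print(s["ee_pos"],s["force"])
E
```

```text
time_s: 12.28
ee_pos: [459.2, -111.1, 136.0]
ee_rot: [179.9, 0.0, 89.7]
force: [1.2, 0.1, -1.2]
gripper_width: 17.6
time_s: 12.9
ee_pos: [506.6, -308.1, 134.9]
ee_rot: [179.9, 0.0, 69.2]
force: [-0.4, 0.9, -2.1]
gripper_width: 18.2
time_s: 13.52
ee_pos: [505.8, -304.3, 35.9]
ee_rot: [-180.0, -0.0, 69.4]
force: [-0.0, 0.0, -1.0]
gripper_width: 18.2
[ 505.77852863 -304.29263726   35.91677268] [-0.02500393  0.04950061 -0.99575622]
```

```bash
python3 -m jog '0 0 0 0 0 -0.12 0; 0 0 0 0 0 -0.22 0; 0 0 0 0 0 -0.22 0;0 0 0 0 0 -0.22 0'; python3 -m jog '0 0 0 0 0 0 1; 0 0 0 0 0 0 1; 0 0 0 0 0 0 1; 0 0 0 0 0 0 1;0 0 0 0 0 0 1';python3 -m jog '0 0 0 0 0 0 1; 0 0 0 0 0 0 1; 0 0 0 0 0 2 0; 0 0 0 0 0 4 0;0 0 0 -2 -1 6 0';python3 -m jog '0 0 0 -2 -2 0 0;0 0 0 -2 -2 0 0;0 0 0 -2 -2 0 0;0 0 0 -2 -2 0 0;0 0 0 -2 -2 0 0'
python3 - <<'E'
from h import *
s=env.state();print(s["ee_pos"],s["ee_rot"],s["force"])
t=grab_frame("top");s=grab_frame("side")
cv2.imwrite("pics/c5.png",np.vstack([np.hstack([cv2.resize(a[:,:,::-1],(400,300),interpolation=cv2.INTER_CUBIC) for a in(t[170:320,220:420],s[190:310,250:410])]),np.hstack([cv2.resize(a[:,:,::-1],(400,300),interpolation=cv2.INTER_CUBIC) for a in(t[220:325,400:540],s[120:210,330:450])])]))
for q in ("chip0","chip1"):
  for d in spotter.trace(q,"top"):
    y,x=np.nonzero(d["region"]);u=(x.mean(),y.mean());w=ground("top",u,9)[0]-[601,-19,0];a=np.radians(15)
    print(round(d["conf"],2),np.round(u),"dial xy",round(w[0]*np.cos(a)+w[1]*np.sin(a)),round(-w[0]*np.sin(a)+w[1]*np.cos(a)))
E
```

```text
time_s: 14.02
ee_pos: [505.7, -305.1, 30.4]
ee_rot: [180.0, 0.0, 69.4]
force: [0.3, -0.2, -1.2]
gripper_width: 18.1
time_s: 14.65
ee_pos: [505.6, -305.0, 30.1]
ee_rot: [180.0, -0.0, 69.4]
force: [0.4, 0.6, 0.4]
gripper_width: 65.0
time_s: 15.28
ee_pos: [465.8, -325.7, 173.7]
ee_rot: [179.8, 0.0, 69.6]
force: [0.1, -1.5, 0.2]
gripper_width: 60.6
time_s: 15.9
ee_pos: [414.7, -374.9, 171.3]
ee_rot: [-180.0, -0.0, 69.5]
force: [-0.3, 0.3, 0.5]
gripper_width: 10.5
[ 414.7246408  -374.90932139  171.33000145] [-1.79975011e+02 -2.70329551e-02  6.94929830e+01] [-0.30630637  0.31883458  0.53804798]
0.49 [300. 311.] dial xy -162 93
0.49 [300. 311.] dial xy -162 93
```

View pics/c5.png

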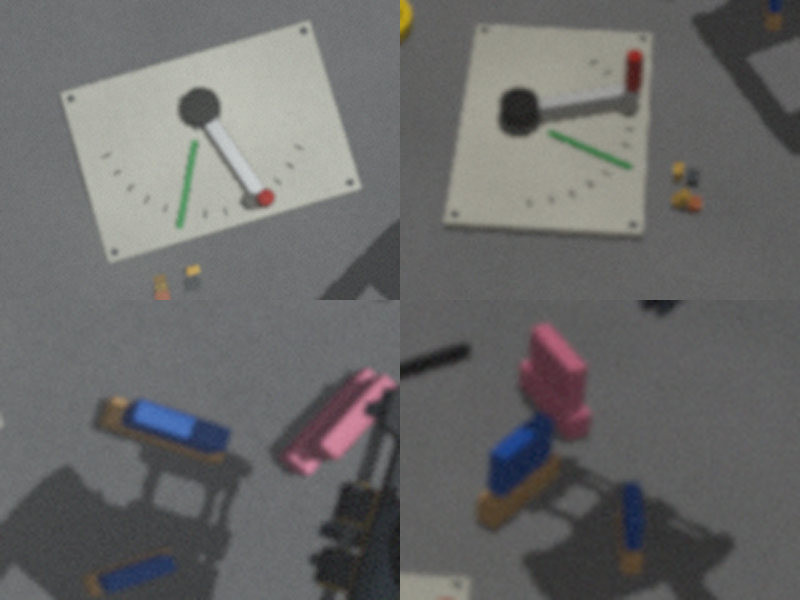

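Confirmed: all four offcuts lie on the bench off the front edge, at about x −160 mm in the dial frame. The scraper stands upright and is released. Next I cage the handle between half-open fingers and swing the lever.

```bash
python3 -m jog '0 0 2 0.7 2.3 0 0.4;0 0 4 1.4 4.6 0 0.4;0 0 6 2.1 6.9 0 0.4;0 0 8 2.8 9.2 0 0.4;0 0 10 3.5 11.7 0 0.4'; python3 -m jog '0 0 2 0 0 0 0.4;0 0 4 0 0 0 0.4;0 0 6 0 0 0 0.4;0 0 8 0 0 0 0.4;0 0 10 0 0 0 0.4';python3 -m jog '0 0 2 0 0 0 0.4;0 0 4 0 0 0 0.4;0 0 4 0 0 0 0.4'
python3 - <<'E'
from h import *
s=env.state();print(s["ee_pos"],s["ee_rot"],s["qpos"],s["gripper_width"])
print("to handle, units",(np.array([502,-83])-s["ee_pos"][:2])/25,(44-s["ee_pos"][2])/25)
im=grab_frame("top")[230:300,320:390];im2=grab_frame("side")[170:260,290:400]
cv2.imwrite("pics/c6.png",np.hstack([cv2.resize(a[:,:,::-1],(400,400),interpolation=cv2.INTER_CUBIC) for a in(im,im2)]))
E
```

```text
time_s: 16.73
ee_pos: [501.4, -83.6, 171.9]
ee_rot: [180.0, 0.0, 119.7]
force: [-0.2, -0.2, -0.1]
gripper_width: 36.5
time_s: 17.35
ee_pos: [500.9, -85.3, 171.7]
ee_rot: [180.0, 0.0, 169.7]
force: [0.7, 0.4, 0.4]
gripper_width: 36.3
time_s: 17.73
ee_pos: [500.8, -85.4, 171.7]
ee_rot: [180.0, 0.0, -170.7]
force: [-0.6, 0.2, 0.0]
gripper_width: 36.4
[500.79922048 -85.40969195 171.73164272] [ 1.79992453e+02  1.23532700e-03 -1.70703818e+02] [-1.09805357e+01  1.41694377e+01  1.02027820e+02  8.36643017e-03
  6.38041994e+01 -1.10280411e+02] 36.384238958499154
to handle, units [0.04803118 0.09638768] -5.109265708760691
```

View pics/c6.png

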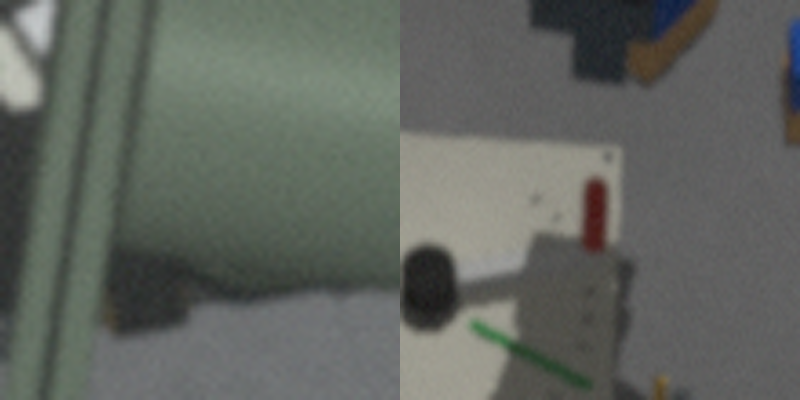

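The fingers sit above the red handle, which is at crop (595,215) in the side view. Lower carefully.

```bash
python3 -m jog '0 0 0 0.05 0.1 -1.5 0.4;0 0 0 0.05 0.1 -3 0.4;0 0 0 0.05 0.1 -3.4 0.4;0 0 0 0.05 0.1 -3.4 0.4'; python3 -m jog '0 0 0 0 0 -0.3 0.4;0 0 0 0 0 -0.6 0.4;0 0 0 0 0 -0.6 0.4'; python3 -m jog '0 0 0 0 0 -0.3 0.4;0 0 0 0 0 -0.7 0.4;0 0 0 0 0 -1.1 0.4;0 0 0 0 0 -1.1 0.4'
```

```text
time_s: 18.32
ee_pos: [502.2, -83.1, 86.8]
ee_rot: [180.0, -0.0, -170.7]
force: [-0.1, 0.2, 0.5]
gripper_width: 36.0
time_s: 18.7
ee_pos: [501.7, -83.0, 71.5]
ee_rot: [180.0, -0.0, -170.6]
force: [-0.3, -0.5, -0.3]
gripper_width: 36.5
time_s: 19.2
ee_pos: [501.2, -83.0, 43.1]
ee_rot: [179.9, -0.1, -170.6]
force: [0.6, -0.4, 0.4]
gripper_width: 36.5
```

Run:
```python
from h import *
f=lambda d:np.array([601,-19])+118*np.array([np.cos(np.radians(d)),np.sin(np.radians(d))])
p0=f(213)
for b in range(3):
    s=213-32*b
    for k in range(1,6):
        d=s-6.4*k; print(b,round(d,1),((f(d)-f(s))/25).round(2),"turn",round(-6.4*k*.78/5,2))
for d in range(121,90,-3): print(d,f(d).round(1))
```

```text
0 206.6 [-0.26  0.46] turn -1.0
0 200.2 [-0.47  0.94] turn -2.0
0 193.8 [-0.63  1.44] turn -3.0
0 187.4 [-0.72  1.96] turn -3.99
0 181.0 [-0.76  2.49] turn -4.99
1 174.6 [0.02 0.53] turn -1.0
1 168.2 [0.1  1.05] turn -2.0
1 161.8 [0.24 1.56] turn -3.0
1 155.4 [0.43 2.05] turn -3.99
1 149.0 [0.67 2.51] turn -4.99
2 142.6 [0.3  0.44] turn -1.0
2 136.2 [0.64 0.84] turn -2.0
2 129.8 [1.02 1.2 ] turn -3.0
2 123.4 [1.45 1.51] turn -3.99
2 117.0 [1.9  1.77] turn -4.99
121 [540.2  82.1]
118 [545.6  85.2]
115 [551.1  87.9]
112 [556.8  90.4]
109 [562.6  92.6]
106 [568.5  94.4]
103 [574.5  96. ]
100 [580.5  97.2]
97 [586.6  98.1]
94 [592.8  98.7]
91 [598.9  99. ]
```

```bash
python3 -m jog '0 0 -1 -0.26 0.46 0 0.4;0 0 -2 -0.47 0.94 0 0.4;0 0 -3 -0.63 1.44 0 0.4;0 0 -4 -0.72 1.96 0 0.4;0 0 -5 -0.76 2.49 0 0.4'; python3 -m jog '0 0 -1 0.02 0.53 0 0.4;0 0 -2 0.1 1.05 0 0.4;0 0 -3 0.24 1.56 0 0.4;0 0 -4 0.43 2.05 0 0.4;0 0 -5 0.67 2.51 0 0.4'
```

```text
time_s: 19.82
ee_pos: [482.3, -21.0, 44.3]
ee_rot: [-179.9, -0.1, 164.3]
force: [-2.0, -1.8, -0.6]
gripper_width: 36.7
time_s: 20.45
ee_pos: [498.0, 42.0, 43.9]
ee_rot: [-179.8, -0.1, 139.2]
force: [-2.6, -1.8, 0.3]
gripper_width: 36.7
```

```bash
python3 -m jog '0 0 -1 0.3 0.44 0 0.4;0 0 -2 0.64 0.84 0 0.4;0 0 -3 1.02 1.2 0 0.4;0 0 -4 1.45 1.51 0 0.4;0 0 -4 1.45 1.51 0 0.4'
python3 - <<'E'
from h import *
for n,bx in(("side",(250,180,370,290)),):
    save(n,"c7.png",(bx[0],bx[1],bx[2],bx[3]),5)
E
```

```text
time_s: 21.08
ee_pos: [536.3, 80.0, 44.1]
ee_rot: [180.0, 0.0, 119.5]
force: [-0.1, -0.7, -0.6]
gripper_width: 36.7
```

View pics/c7.png

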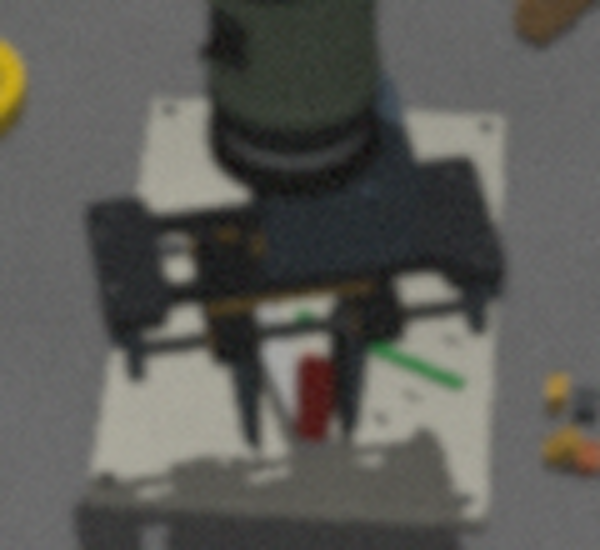

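The handle is caged between the fingers and follows well. Now approach the stop in small steps, by feel.

```bash
python3 -m jog '0 0 -0.3 0.1 0.06 0 0.4;0 0 -0.6 0.2 0.12 0 0.4;0 0 -0.6 0.2 0.12 0 0.4'; python3 -m jog '0 0 -0.3 0.1 0.05 0 0.4;0 0 -0.6 0.2 0.1 0 0.4;0 0 -0.6 0.2 0.1 0 0.4';python3 -m jog '0 0 -0.3 0.11 0.05 0 0.4;0 0 -0.3 0.11 0.05 0 0.4'
```

```text
time_s: 21.5
ee_pos: [541.0, 82.5, 44.2]
ee_rot: [-180.0, -0.0, 116.4]
force: [-0.1, -1.3, -0.2]
gripper_width: 36.4
time_s: 21.88
ee_pos: [546.3, 85.4, 44.2]
ee_rot: [180.0, -0.0, 113.4]
force: [-0.8, -0.5, 0.4]
gripper_width: 36.4
time_s: 22.12
ee_pos: [548.9, 86.7, 44.2]
ee_rot: [180.0, -0.0, 111.9]
force: [-1.2, 0.0, 0.2]
gripper_width: 36.6
```

```bash
for i in 1; do python3 -m jog '0 0 -0.3 0.11 0.05 0 0.4;0 0 -0.3 0.11 0.05 0 0.4'; python3 -m jog '0 0 -0.3 0.11 0.05 0 0.4;0 0 -0.3 0.11 0.05 0 0.4'; python3 -m jog '0 0 -0.3 0.11 0.04 0 0.4;0 0 -0.3 0.11 0.04 0 0.4'; done
```

```text
time_s: 22.38
ee_pos: [551.7, 87.9, 44.2]
ee_rot: [180.0, -0.0, 110.4]
force: [-1.5, 0.4, 0.7]
gripper_width: 36.4
time_s: 22.62
ee_pos: [554.6, 89.1, 44.2]
ee_rot: [180.0, -0.0, 108.9]
force: [-1.4, -0.6, 0.4]
gripper_width: 36.3
time_s: 22.88
ee_pos: [557.3, 90.1, 44.2]
ee_rot: [180.0, -0.0, 107.4]
force: [-2.2, 0.5, 1.1]
gripper_width: 36.7
```

```bash
python3 -m jog '0 0 -0.3 0.11 0.04 0 0.4;0 0 -0.3 0.11 0.04 0 0.4'; python3 -m jog '0 0 -0.3 0.11 0.04 0 0.4;0 0 -0.3 0.11 0.04 0 0.4'
```

```text
time_s: 23.12
ee_pos: [560.1, 91.1, 44.2]
ee_rot: [180.0, -0.0, 105.9]
force: [-1.3, 1.0, 0.1]
gripper_width: 36.8
time_s: 23.38
ee_pos: [562.9, 92.0, 44.2]
ee_rot: [180.0, -0.0, 104.4]
force: [-1.8, 0.4, 0.1]
gripper_width: 36.4
```

```bash
python3 -m jog '0 0 -0.3 0.08 0.03 0 0.4;0 0 -0.3 0.08 0.03 0 0.4'
```

```text
time_s: 23.62
ee_pos: [564.9, 92.6, 44.2]
ee_rot: [180.0, 0.0, 102.9]
force: [-0.9, -0.7, -0.7]
gripper_width: 36.4
```

```bash
python3 -m jog '0 0 -0.2 0.1 0.03 0 0.4;0 0 -0.2 0.1 0.03 0 0.4'; python3 -m jog '0 0 -0.2 0.1 0.03 0 0.4;0 0 -0.2 0.1 0.03 0 0.4'
```

```text
time_s: 23.88
ee_pos: [567.4, 93.5, 44.2]
ee_rot: [180.0, 0.0, 101.9]
force: [-1.1, 0.1, -0.4]
gripper_width: 36.1
time_s: 24.12
ee_pos: [569.8, 94.2, 44.3]
ee_rot: [180.0, -0.0, 100.9]
force: [-1.4, -1.1, 0.3]
gripper_width: 36.9
```

```bash
python3 -m jog '0 0 -0.2 0.1 0.03 0 0.4;0 0 -0.2 0.1 0.03 0 0.4'
```

```text
time_s: 24.38
ee_pos: [572.3, 95.0, 44.2]
ee_rot: [180.0, -0.0, 99.9]
force: [-0.0, -0.6, -0.4]
gripper_width: 36.6
```

```bash
python3 -m jog '0 0 -0.2 0.1 0.02 0 0.4;0 0 -0.2 0.1 0.02 0 0.4'
```

```text
time_s: 24.62
ee_pos: [574.7, 95.6, 44.2]
ee_rot: [180.0, -0.0, 98.9]
force: [-1.2, 0.3, -0.9]
gripper_width: 36.6
```

```bash
python3 -m jog '0 0 -0.2 0.1 0.02 0 0.4;0 0 -0.2 0.1 0.02 0 0.4';python3 -m jog '0 0 -0.2 0.1 0.02 0 0.4;0 0 -0.2 0.1 0.02 0 0.4'
```

```text
time_s: 24.88
ee_pos: [575.9, 95.9, 43.9]
ee_rot: [-179.9, -0.0, 97.9]
force: [-4.3, 0.2, 1.3]
gripper_width: 36.4
time_s: 25.12
ee_pos: [577.8, 96.3, 43.8]
ee_rot: [-179.8, -0.0, 96.9]
force: [-6.4, -1.0, 1.4]
gripper_width: 36.2
```

```bash
python3 -m jog '0 0 -0.2 0.1 0.02 0 0.4;0 0 -0.2 0.1 0.02 0 0.4'
```

```text
time_s: 25.38
ee_pos: [579.6, 96.7, 43.6]
ee_rot: [-179.7, 0.0, 95.9]
force: [-7.2, -0.8, 1.1]
gripper_width: 36.5
```

```bash
python3 -m jog '0 0 -0.2 0.1 0.015 0 0.4;0 0 -0.2 0.1 0.015 0 0.4'
```

```text
time_s: 25.62
ee_pos: [581.5, 97.0, 43.5]
ee_rot: [-179.6, 0.0, 94.9]
force: [-7.7, -1.1, 1.6]
gripper_width: 36.6
```

The stop gives: force rises from about 4 to 8 N over roughly 6 mm. One small step more, then hold.

```bash
python3 -m jog '0 0 0 0.05 0.005 0 0.4;0 0 0 0.05 0.005 0 0.4;0 0 0 0.05 0.005 0 0.4'; python3 -m jog '0 0 0 0 0 0 0.4;0 0 0 0 0 0 0.4;0 0 0 0 0 0 0.4'
```

```text
time_s: 26.0
ee_pos: [582.2, 97.2, 43.4]
ee_rot: [-179.6, -0.0, 94.9]
force: [-9.7, -0.4, 2.6]
gripper_width: 36.5
time_s: 26.38
ee_pos: [582.2, 97.2, 43.4]
ee_rot: [-179.6, -0.0, 94.9]
force: [-9.6, 0.2, 2.2]
gripper_width: 36.7
```

```bash
python3 -m jog '0 0 0 0 0 0 0.4;0 0 0 0 0 0 0.4;0 0 0 0 0 0 0.4'
python3 - <<'E'
from h import *
P=np.array([601,-19]);p=env.state()["ee_pos"][:2];f=lambda d:P+118*np.array([np.cos(np.radians(d)),np.sin(np.radians(d))])
print(np.degrees(np.arctan2(*(p-P)[::-1])),np.linalg.norm(p-P))
prev=p;s=99
for b in range(3):
    for k in range(1,6):
        d=s+4.6*k; print(round(d,1),((f(d)-prev)/25).round(2),round(4.6*k/5,2))
    s=d;prev=f(d)
E
```

```text
time_s: 26.75
ee_pos: [582.2, 97.2, 43.4]
ee_rot: [-179.6, -0.0, 94.9]
force: [-8.6, 0.9, 2.4]
gripper_width: 36.4
99.17957514978433 117.7452475668157
103.6 [-0.36 -0.06] 0.92
108.2 [-0.72 -0.17] 1.84
112.8 [-1.08 -0.3 ] 2.76
117.4 [-1.42 -0.46] 3.68
122.0 [-1.75 -0.65] 4.6
126.6 [-0.31 -0.21] 0.92
131.2 [-0.61 -0.45] 1.84
135.8 [-0.88 -0.71] 2.76
140.4 [-1.14 -0.99] 3.68
145.0 [-1.37 -1.3 ] 4.6
149.6 [-0.2  -0.32] 0.92
154.2 [-0.38 -0.65] 1.84
158.8 [-0.53 -1.  ] 2.76
163.4 [-0.66 -1.36] 3.68
168.0 [-0.75 -1.73] 4.6
```

```bash
python3 -m jog '0 0 0.9 -0.36 -0.06 0 0.4;0 0 1.8 -0.72 -0.17 0 0.4;0 0 2.8 -1.08 -0.3 0 0.4;0 0 3.7 -1.42 -0.46 0 0.4;0 0 4.6 -1.75 -0.65 0 0.4'; python3 -m jog '0 0 0.9 -0.31 -0.21 0 0.4;0 0 1.8 -0.61 -0.45 0 0.4;0 0 2.8 -0.88 -0.71 0 0.4;0 0 3.7 -1.14 -0.99 0 0.4;0 0 4.6 -1.37 -1.3 0 0.4'; python3 -m jog '0 0 0.9 -0.2 -0.32 0 0.4;0 0 1.8 -0.38 -0.65 0 0.4;0 0 2.8 -0.53 -1 0 0.4;0 0 3.7 -0.66 -1.36 0 0.4;0 0 4.6 -0.75 -1.73 0 0.4';python3 -m jog '0 0 0 0 0 0 0.4'
cat > lev.py <<'E'
from h import *
P=np.array([601,-19]);s=env.state();p=s["ee_pos"][:2]
print("tcp phi",np.degrees(np.arctan2(*(p-P)[::-1])),s["ee_rot"][2],s["force"])
im=grab_frame("side");b=im[185:290,265:365];h=cv2.cvtColor(b,cv2.COLOR_RGB2HSV)
m=cv2.inRange(h,(0,130,60),(9,255,255))|cv2.inRange(h,(174,130,60),(180,255,255))
k,l,st,ce=cv2.connectedComponentsWithStats(m);i=1+np.argmax(st[1:,4]);c=ce[i]+[265,185]
print("red",st[i],c);
for z in(50,58): 
    w=ground("side",c,z)[0][:2];print(z,w.round(1),"phi",np.degrees(np.arctan2(*(w-P)[::-1])).round(1),np.linalg.norm(w-P).round(1))
E
python3 lev.py
```

```text
time_s: 27.38
ee_pos: [544.8, 81.9, 45.2]
ee_rot: [179.6, 0.1, 118.0]
force: [1.1, 2.4, -0.3]
gripper_width: 36.4
time_s: 28.0
ee_pos: [510.0, 49.3, 45.0]
ee_rot: [179.7, 0.2, 141.0]
force: [0.3, 2.6, 0.2]
gripper_width: 36.5
time_s: 28.62
ee_pos: [490.6, 5.7, 44.8]
ee_rot: [179.9, 0.2, 164.0]
force: [-0.9, 2.6, 1.3]
gripper_width: 36.4
time_s: 28.75
ee_pos: [490.5, 5.1, 44.7]
ee_rot: [179.9, 0.2, 163.8]
force: [0.2, -0.4, 0.4]
gripper_width: 36.5
tcp phi 167.6859542861104 163.79643526004557 [ 0.15911738 -0.41637073  0.35285121]Traceback (most recent call last):
  File "lev.py", line 6, in <module>
    k,l,st,ce=cv2.connectedComponentsWithStats(m);i=1+np.argmax(st[1:,4]);c=ce[i]+[265,185]
                                                      ~~~~~~~~~^^^^^^^^^^
    return _wrapfunc(a, 'argmax', axis=axis, out=out, **kwds)
    return bound(*args, **kwds)
ValueError: attempt to get argmax of an empty sequence
```

The gripper hides the handle. Push a little closer, back off, lift and look.

```bash
python3 -m jog '0 0 0.4 -0.02 -0.14 0 0.4;0 0 0.8 -0.05 -0.28 0 0.4;0 0 0.8 -0.05 -0.28 0 0.4'; python3 -m jog '0 0 0 0.03 0.18 0 0.4;0 0 0 0.06 0.35 0 0.4;0 0 0 0.06 0.35 1.2 0.4;0 0 0 0.06 0.35 3 0.4;0 0 0 0.06 0.35 5 0.4'; python3 -m jog '0 0 0 0 -2.5 0 0.4;0 0 0 0 -5 0 0.4;0 0 0 0 -7.5 0 0.4;0 0 0 0 -10 0 0.4;0 0 0 0 -10 0 0.4'
cat > lev2.py <<'E'
from h import *
P=np.array([601,-19]);im={n:grab_frame(n) for n in("top","side")};c={}
for n,bx in(("top",(285,235,365,295)),("side",(265,185,365,290))):
    b=im[n][bx[1]:bx[3],bx[0]:bx[2]];h=cv2.cvtColor(b,cv2.COLOR_RGB2HSV)
    m=cv2.inRange(h,(0,130,60),(9,255,255))|cv2.inRange(h,(174,130,60),(180,255,255))
    k,l,st,ce=cv2.connectedComponentsWithStats(m);i=1+np.argmax(st[1:,4]);c[n]=ce[i]+bx[:2];print(n,st[i],c[n])
w=tri("top",c["top"],"side",c["side"]);print("handle",w.round(1),"phi",np.degrees(np.arctan2(*(w[:2]-P)[::-1])).round(1),np.linalg.norm(w[:2]-P).round(1))
print("expect top px for phi 168.2",proj("top",[P[0]+118*np.cos(np.radians(168.2)),P[1]+118*np.sin(np.radians(168.2)),w[2]]))
v=[cv2.resize(a[:,:,::-1],(400,400),interpolation=cv2.INTER_CUBIC) for a in(im["top"][205:300,275:370],im["side"][190:290,262:362])]
cv2.imwrite("pics/c8.png",np.hstack(v))
E
python3 lev2.py
```

```text
time_s: 29.18
ee_pos: [489.2, -1.4, 44.6]
ee_rot: [180.0, 0.2, 167.8]
force: [1.1, 0.1, -0.7]
gripper_width: 37.0
time_s: 29.8
ee_pos: [488.7, 7.5, 170.1]
ee_rot: [-180.0, -0.1, 167.9]
force: [1.6, -0.7, 0.1]
gripper_width: 36.3
time_s: 30.42
ee_pos: [489.2, -246.4, 168.9]
ee_rot: [-179.9, 0.0, 167.6]
force: [0.5, 1.5, -0.3]
gripper_width: 36.4
top [19 39  7  7 34] [307.14705882 277.14705882]
side [71 51  6 17 70] [337.85714286 242.97142857]
handle [487.9  10.3  59.9] phi 165.5 116.8
expect top px for phi 168.2 [[309.74309953 278.07743128]]
```

View pics/c8.png

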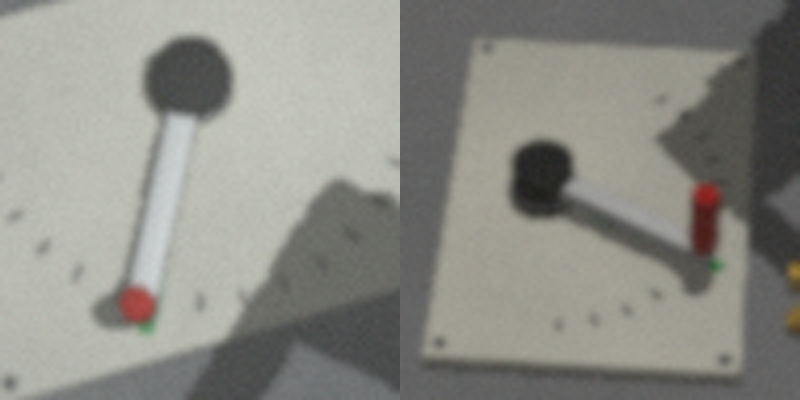

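The lever is about 2.7° short: handle at 165.5° against the stripe's 168.2°, with the green tip peeping out on the far side in both views. Go back and nudge it about 5 mm.

```bash
python3 -m jog '0 0 0 0 2.5 0 0.4;0 0 0 0 5 0 0.4;0 0 0 0 7.5 0 0.4;0 0 0 0 10 0 0.4;0 0 0 0 10 0 0.4'; python3 -m jog '0 0 0 0 0 -1.5 0.4;0 0 0 0 0 -3 0.4;0 0 0 0 0 -4.2 0.4;0 0 0 0 0 -5 0.4;0 0 0 0 0 -5 0.4'; python3 -m jog '0 0 0 -0.04 -0.2 0 0.4;0 0 0 -0.06 -0.35 0 0.4;0 0 0 -0.08 -0.45 0 0.4;0 0 0 -0.09 -0.56 0 0.4;0 0 0 -0.09 -0.56 0 0.4'
```

```text
time_s: 31.15
ee_pos: [488.1, 12.6, 169.4]
ee_rot: [179.9, -0.0, 168.4]
force: [-0.4, -0.2, 0.3]
gripper_width: 36.6
time_s: 31.78
ee_pos: [487.6, 7.3, 43.1]
ee_rot: [-180.0, -0.2, 167.9]
force: [0.2, 0.0, -0.1]
gripper_width: 36.6
time_s: 32.4
ee_pos: [487.2, -7.1, 44.4]
ee_rot: [180.0, 0.0, 167.9]
force: [-0.2, 0.8, 0.5]
gripper_width: 36.0
```

```bash
python3 -m jog '0 0 0 0.03 0.18 0 0.4;0 0 0 0.06 0.37 0 0.4;0 0 0 0.06 0.37 1.2 0.4;0 0 0 0.06 0.37 3 0.4;0 0 0 0.06 0.37 5 0.4'; python3 -m jog '0 0 0 0 -2.5 0 0.4;0 0 0 0 -5 0 0.4;0 0 0 0 -7.5 0 0.4;0 0 0 0 -9 0 0.4;0 0 0 0 -9 0 0.4'
sed -i 's/c8.png/c9.png/' lev2.py
cat >> lev2.py <<'E'
# arm axis from bright pixels in the top view, between hub and handle, at z=30
g=cv2.cvtColor(im["top"],cv2.COLOR_RGB2HSV)
m=cv2.inRange(g,(35,60,40),(90,255,255))[230:295,290:330];y,x=np.nonzero(m)
if len(x): 
    q=ground("top",np.c_[x+290,y+230],10)[:,:2]-P;print("green px",len(x),"phi",np.degrees(np.arctan2(q[:,1],q[:,0])).round(1))
print("stripe mean phi",[ (np.degrees(np.arctan2(*(np.array(a)-P)[::-1]))).round(1) for a in((479.5,7.3),(566.3,-10.7))])
E
python3 lev2.py
```

```text
time_s: 33.02
ee_pos: [488.1, 2.7, 170.0]
ee_rot: [-180.0, -0.1, 167.9]
force: [1.7, -0.1, 0.8]
gripper_width: 36.0
time_s: 33.65
ee_pos: [488.5, -224.7, 168.8]
ee_rot: [-180.0, -0.0, 167.7]
force: [0.4, -0.0, -0.3]
gripper_width: 36.9
top [22 40  7  6 32] [309.96875 277.53125]
side [71 50  7 16 81] [339.12345679 241.61728395]
handle [486.7   4.6  59.4] phi 168.3 116.7
expect top px for phi 168.2 [[309.74818022 278.08894719]]
stripe mean phi [np.float64(167.8), np.float64(166.5)]
```

View pics/c9.png

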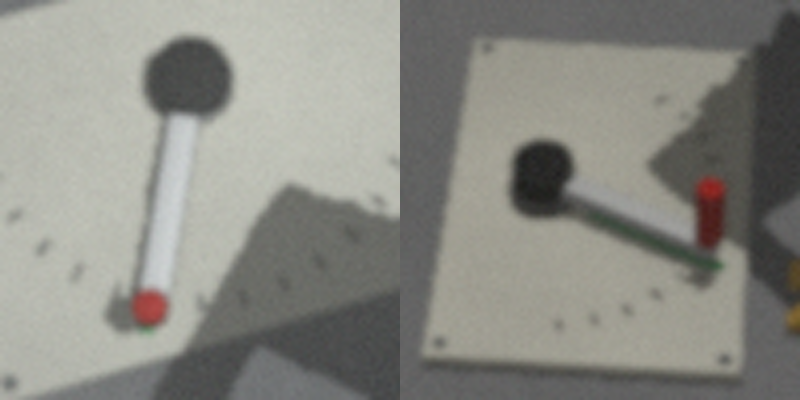

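The arm now lies parallel over the stripe: handle at 168.3° against the stripe's 168°, with only the green tip showing past the handle's end. Quick scraper check, then hand in.

```bash
python3 -m jog '0 0 0 0 0 0 0.4;0 0 0 0 0 0 0.4'
python3 - <<'E'
from h import *
im=grab_frame("side")
for q in("scraper","battery","beaker"): print(q,[(round(d["conf"],2),[int(v) for v in d["box"]]) for d in spotter.look_for(q,"side")[:3]])
print(env.state()["force"]); print(env.job_done())
E
```

```text
time_s: 34.0
ee_pos: [488.6, -221.5, 169.3]
ee_rot: [180.0, -0.0, 168.0]
force: [0.3, -0.6, 0.1]
gripper_width: 36.4
scraper [(0.75, [370, 133, 15, 30]), (0.71, [353, 153, 25, 33]), (0.6, [395, 172, 8, 31])]
battery [(0.68, [311, 361, 30, 41])]
beaker [(0.72, [188, 304, 31, 47])]
[-0.27040447  0.57126845  0.37859293]
the job is handed in; nothing more can be done
None
```

I did every step and handed the job in at 34 s; no verdict is reported.

- **Offcuts:** One pass with the gripped scraper swept all four off the dial's front edge. The pictures show them on the bench about 30 mm clear of the plate.
- **Scraper:** It is back at its old spot. It looked upright after release, and the network still finds it there (box 353,153).
- **Re-arming:** I pressed the lever clockwise into the zero stop. The force rose from about 4 to 9.7 N over about 6 mm, near or just at the hard bottom. I held it there for about 1 s.
- **Lever on the stripe:** My first push back stopped about 2.7° short, so I nudged it further. The last check put the handle at 168.3° and the stripe at about 168°. A fit at the stripe's inner end gave 166.5°, which is still within tolerance.
- **Battery and beaker:** Their network boxes match the first pictures to within a few pixels. The arm ended clear of everything, with about 0 N on the tool.

One thing went wrong: I lifted too early on the first grasp and the fingers closed on nothing. The scraper stayed standing, and the second grasp held.

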